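Let the ball out of the chute with the lever

ROBOT

A 6-joint arm with a two-finger parallel gripper is mounted at the origin on a cart in front of the work surface, level with it; the furniture and walls round the work are solid. World frame = base frame: x ahead of the robot, y to its left, z up, the work surface at z = 0. Lengths are in m, angles in rad, forces in N, time in s.
With the tool pointing down it reaches from about 0.325 to 0.9 m from the base axis. Payload 6.1 kg.
Tool frame: the origin (TCP) lies midway between the tips of the shut fingers; the grasp point (between the pads) lies 19 mm behind it (hold_point_z is the distance from the TCP to the grasp point, in m); z points along the fingers, y is the direction in which the jaws open and shut (so a half turn about z gives the same grasp; the last joint's range is limited). The gripper opens to 85 mm and grips with 20 to 120 N. Pads are 22 mm wide; open, the fingers measure 114 mm over their backs; the gripper's body (76 mm by 85 mm) begins 54 mm behind the grasp point. The pads swing forward as they close: fully open they stand 13 mm farther back than shut.
Start: joints at [-1.377, 0.22, 1.526, -0, 1.395, -0.126], TCP at [0.196, -0.593, 0.199] pointing down, gripper open.
Joint ranges: [-2.98, 2.98], [-0.91, 2.08], [0.09, 2.57], [-1.24, 4.39], [0.2, 2.65], [-2.68, 2.68]. Speed limits (rad/s): [2.57, 2.57, 3.01, 3.14, 3.14, 3.14].

INTERFACE

Orientations are given as [roll, pitch, yaw] about the fixed x, y, z axes, in that order (R = Rz(yaw) Ry(pitch) Rx(roll)).
In Python, from rig import get_state, snapshot, finish_job, hold_point_z gives the robot as it stands.
- The arm moves only by the tool carry_out, never from a script. Its argument "plan" is a list of rows, each an object of numbers: "tx", "ty", "tz": the shift along the tool's x, y, z in mm; "roll": the turn about the tool's z in degrees; "jaw": the finger opening in mm, from 0 to 85.4. In form: [{"tx": .., "ty": .., "tz": .., "roll": .., "jaw": ..}, ...]. A call has exactly 8 rows; each row shifts and turns the commanded pose from where the row before left it, along the tool's axes as they then stand; what a row does not reach is not made up. A row lasts 1/8 s, in which the tool goes at most 62.5 mm and 10.7 degrees, less where a joint would pass 70% of its speed; a pose out of reach is approached as far as the arm can. A call with a gripper value outside its range is refused whole. The fingers move at their own pace and stop on an object; "force" is the grip in N (left out, the last holds). Time passes only in rows, so rows that do not move let the fingers close, or fill a call up. It gives the time, the measured TCP pose, the force and the opening at its end, in the units of the state.
- get_state(): the state, without advancing time (a new reading comes with each control period).
- snapshot(name): name is "scene" or "top" or "wrist"; returns a dict with "pixels" (384x512x3 uint8, red, green, blue), "camera_matrix" (3x3 intrinsics, pixels), "rvec" (rotation vector, rad) and "tvec" (3), from world to camera coordinates, as OpenCV has them. Camera axes: x right, y down, z forward; pixel columns grow to the right and rows downward; lengths in m; the calibration is good to about 2 mm. A picture is of the moment at which its call begins. There is no depth.
- finish_job(): hands the job in, once; it reports no verdict.
The state is a dict: "clock": time; "q": joint angles; "qd": joint speeds; "effort": joint torques, N m; "position": TCP position; "eef_rot": TCP orientation; "force": force on the tool from outside, world axes, zero at the start; "wrist_torque": the same for the moment, N m; "opening": finger opening in m.
Only numpy, scipy, OpenCV 4.12 (cv2) and the standard library are available. Lean on these libraries where they do the work, as an engineer would, in place of code of your own. Each camera call takes 0.05 s, during which the arm holds its last target.

TASK

With the fingertips, press down the padded long end of the steel lever so that its short end raises the heavy flap, and keep it down, without forcing it hard against its stop, until the steel ball has rolled out from under the flap to the front end of its chute. Then let the lever come back up so that the flap shuts again behind the ball. Do not touch the flap, the fixture or the ball, do not lift the lever out of its notches, and leave the things round about where they are.

Things in the scene. Friction and masses are not known exactly. Their poses are not given: they have to be found in the camera images.
- fixture: Grey steel fixture, fixed to the bench: fulcrum, ball chute and flap; about 252 x 94 mm, 103 mm high. Origin on the bench top straight below the fulcrum; x runs along the lever from its padded long end towards the flap, y to the left of that, z up. Two dark cheeks with open-topped notches (x = 0, y = +-13 mm) carry the lever's pin 74 mm up.
- lever: Loose steel bar lever, 235 mm long, 14 x 8 mm, 0.25 kg; its 10 mm cross pin lies in the fulcrum's notches. Origin on the pin's axis, axes parallel to the fixture's at rest; z leans by the angle pressed (0.59 rad at the stop). At rest the long end stands up at 22 degrees and the short end is under the flap's tongue; the flap's weight brings it back when released.
- lever_pad (a point): Centre of the top of the black rubber pad on the lever's long end (34 mm along the lever, 24 mm wide), 152 mm from the pin: press here. At rest 137 mm above the bench, sloping 22 degrees; on the stop about 49 mm up, sloping 12 degrees the other way. It moves in an arc about the pin, 138 to 153 mm horizontally from it. Pressing takes about 2 to 8 N.
- flap (a joint): Heavy steel flap, 3 kg, 73 x 94 mm with a dark ballast block on top, hinged at the end away from the lever; angle in rad, 0 shut, growing as it opens; about 0.38 with the lever on its stop. A skirt under its front edge holds the ball back; the ball passes under it from about 0.27. It falls shut by its own weight, damped.
- ball_center (a point): Centre of the loose steel ball, 20 mm in diameter, 33 g. At first it rests in the chute behind the flap's skirt, at about x = 78, y = -48 mm of the fixture. When out, it rolls by itself to the end wall, to about x = -3 mm of the fixture.
- wrench_10: Combination wrench, 135 x 28 x 5 mm, lying beside the fixture; loose, to be left alone. Origin under its middle.
- spark_plug_1: Used spark plug, 73 mm long, lying beside the lever; loose, to be left alone. Origin under its middle.
- m12_bolt: Bolt, 67 mm, standing on its head behind the flap; loose, to be left alone. Origin under its middle.
- screwdriver_yellow: Screwdriver with a yellow grip, 193 mm, lying on the bench; loose, to be left alone. Origin under its middle.
- bolt_box: Small open box of bolts, 65 x 85 x 45 mm; loose, to be left alone. Origin under its middle.
- pin_punch: Dark pin punch, 155 mm long, 11 mm thick, lying along the chute; loose, to be left alone. Origin under its middle.
- m10_bolt: Bolt, 50 mm, standing on its head beside the flap, on the side away from the chute; loose, to be left alone. Origin under its middle.
- notch (a point): Middle between the two fulcrum notches, on the axis where the lever's pin lies: 74 mm above the bench at the fixture's x = 0, y = 0; same axes as the fixture.
- ball: The same ball as a body; its origin turns with it as it rolls, so use ball_center for its place.
- stop (a point): Middle of the rubber top of the post that stops the lever's long arm when it is fully pressed: 52 mm above the bench, 80 mm from the fulcrum.
- chute_end (a point): Floor of the ball's chute at its low front end wall. The chute is an open trough 34 mm wide along y = -48 mm of the fixture; its floor slopes down at 9 degrees from under the flap (x = 138 mm) to this end (x = -13 mm, 10 mm above the bench, wall top 39 mm).

How it is judged:
On the way, in this order (a step that is already met when the one before it is completed fails the run):
1. the fingers press the lever and the lever raises the flap (contact force between the fingers and lever above 1 N and value of joint flap above 0.1 rad), for 0.1 s.
2. the ball has rolled out to the front part of the chute (x of ball_center in the frame of fixture between -0.016 and 0.02 m and y of ball_center in the frame of fixture between -0.066 and -0.03 m and z of ball_center in the frame of fixture below 0.035 m), for 0.2 s.
At the end, for the whole second after the job is handed in: The ball lies still in the front part of the chute (its centre x < 20 mm of the fixture), the flap is shut (under 0.03 rad) and the lever lies at rest in its notches (pin within 8 mm, back within 0.06 rad of its rest attitude) (all of step 2 and value of joint flap below 0.03 rad and linear speed of ball below 0.03 m/s and distance between lever and notch below 0.008 m and angle between lever's own z axis and vertical below 0.06 rad); the robot touches nothing.
It fails at once if the lever's pin leaves its notches (lifted or knocked out, more than 12 mm) (distance between lever and notch above 0.012 m).
It fails at once if the robot touches the ball (contact force between the arm and ball above 0.3 N).
It fails at once if the robot touches the flap or the fixture (contact force between the arm and fixture above 1 N).
It fails at once if the lever is forced against its stop (over 40 N from the fingers) (contact force between the fingers and lever above 40 N).
It fails at once if a thing that stands round about is moved more than 20 mm (distance of any of pin_punch, wrench_10, spark_plug_1, m12_bolt, screwdriver_yellow, m10_bolt, bolt_box from where it was at the start of the episode above 0.02 m).
It also fails if it takes over 38 s, if anything falls off the work surface, if the arm or the gripper's body presses on something with over 40 N, if the wrist force passes 120 N, or if a joint passes its speed limit or range.

## Working session

There is one attempt and no reset: what is moved stays moved. The work goes in short steps, Python scripts to look and compute and a tool call to move; the robot and the scene stay as the last step left them, time stands still between calls to the robot, and variables do not carry over. Pictures are saved under pics/ and viewed, and the job is handed in when it is done.

Besides the shell and the picture viewer there is one more tool, called as name(argument=value, ...), one argument or row to a line, values as JSON. carry_out: Moves the arm, as the interface text tells. Its arguments: {"type":"object","properties":{"plan":{"type":"array"},"force":{"type":"number"}},"required":["plan"]}

```bash
mkdir -p pics; cat > h.py <<'E'
import numpy as np, cv2
from rig import *
def snap(n,f):
    s=snapshot(n); cv2.imwrite('pics/'+f,s['pixels'][:,:,::-1]); np.savez('pics/'+f[:-4],**{k:np.array(v) for k,v in s.items()}); return s
def load(f): return dict(np.load('pics/'+f+'.npz'))
def ray(s,uv):
    R=cv2.Rodrigues(np.array(s['rvec'],float))[0]; t=np.array(s['tvec'],float).ravel()
    d=R.T@np.linalg.inv(s['camera_matrix'])@np.array([uv[0],uv[1],1.]); return -R.T@t,d/np.linalg.norm(d)
def plane(s,uv,z):
    o,d=ray(s,uv); return o+d*(z-o[2])/d[2]
def tri(*p):
    A=0;b=0;L=[]
    for s,uv in p:
        o,d=ray(s,uv);P=np.eye(3)-np.outer(d,d);A=A+P;b=b+P@o;L.append((o,P))
    x=np.linalg.solve(A,b); return x,[float(np.linalg.norm(P@(x-o))) for o,P in L]
def proj(s,X):
    return cv2.projectPoints(np.array(X,float).reshape(-1,3),np.array(s['rvec'],float),np.array(s['tvec'],float),np.array(s['camera_matrix'],float),None)[0][:,0]
E
python3 - <<'E'
from h import *
for n in ['scene','top','wrist']: snap(n,n+'0.png')
print(get_state())
E
```

```text
{'clock': 0.15, 'q': array([-1.37711008e+00,  2.21108631e-01,  1.52737481e+00,  1.70720490e-06,
        1.39470541e+00, -1.26110906e-01]), 'qd': array([-0.00162956, -0.00211917, -0.00145723, -0.00039723, -0.0009693 ,
       -0.00084343]), 'effort': array([ 2.71786948e-04, -4.97484541e+01, -3.89904964e+01, -2.34222734e-04,
        7.17250805e-03, -1.14540595e-05]), 'position': array([ 0.19637062, -0.59278686,  0.19859712]), 'eef_rot': array([-3.14000934e+00, -2.02431924e-04,  3.19796696e-01]), 'force': array([-0.07425201,  1.03611511,  0.37486045]), 'wrist_torque': array([0.00496916, 0.02345277, 0.00788122]), 'opening': 0.0853137404934076}
```

View pics/scene0.png

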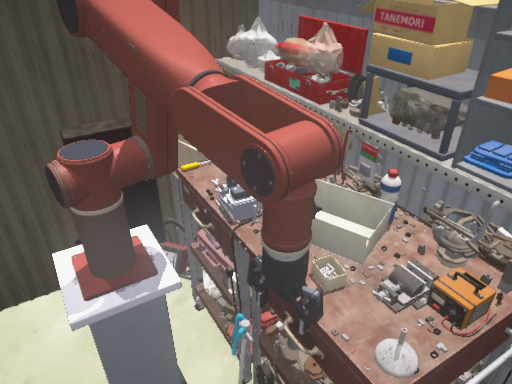

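View pics/top0.png

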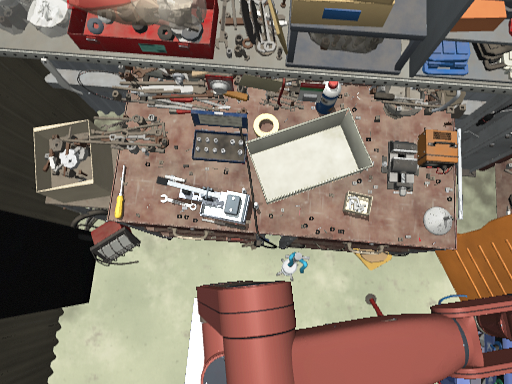

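View pics/wrist0.png

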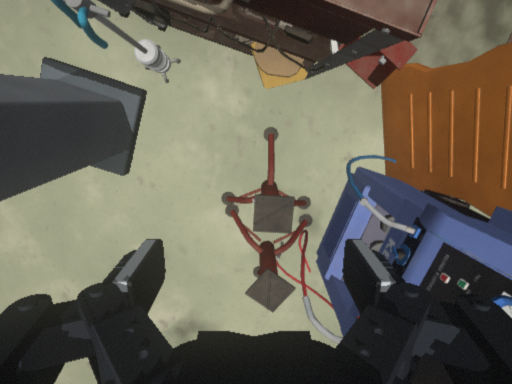

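The top view shows the fixture around (160–250, 178–222), with the pad at its left end near (170,183). I'll enlarge the area.

```bash
python3 - <<'E'
from h import *
s=load('top0');im=s['pixels'][165:235,145:265,::-1]
cv2.imwrite('pics/topz.png',cv2.resize(im,None,fx=6.6,fy=6.6,interpolation=cv2.INTER_CUBIC))
c=load('scene0');im=c['pixels'][150:230,170:270,::-1]
cv2.imwrite('pics/scz.png',cv2.resize(im,None,fx=7,fy=7,interpolation=cv2.INTER_CUBIC))
for uv in [(170,183),(236,204),(120,190),(450,220)]: print(plane(s,uv,0.1), plane(s,uv,0))
print(ray(s,(256,192))[0],ray(c,(256,192))[0])
E
```

```text
[0.51461645 0.26383928 0.1       ] [0.53511955 0.28914474 0.        ]
[0.4625397  0.03933868 0.1       ] [0.47890384 0.04680124 0.        ]
[0.47747069 0.42529574 0.1       ] [0.49502152 0.46343345 0.        ]
[ 0.46762849 -0.65722554  0.1       ] [ 4.84397080e-01 -7.05124617e-01 -2.22044605e-16]
[ 0.25664489 -0.05455581  1.35820748] [-0.09238191 -0.98795768  0.80784001]
```

View pics/topz.png

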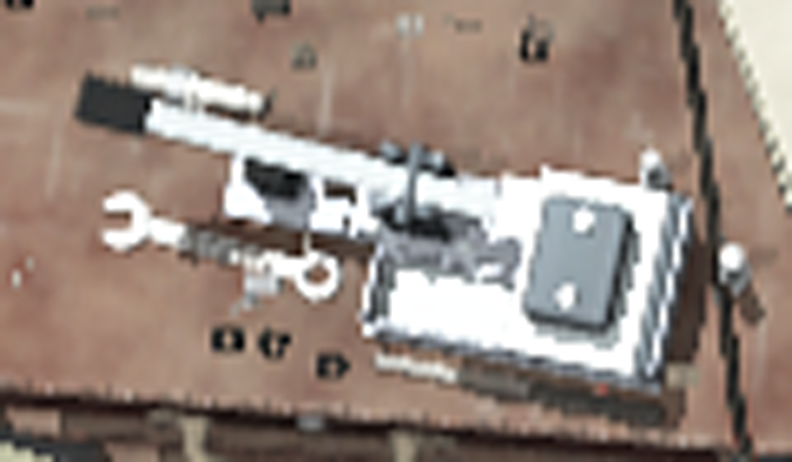

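View pics/scz.png

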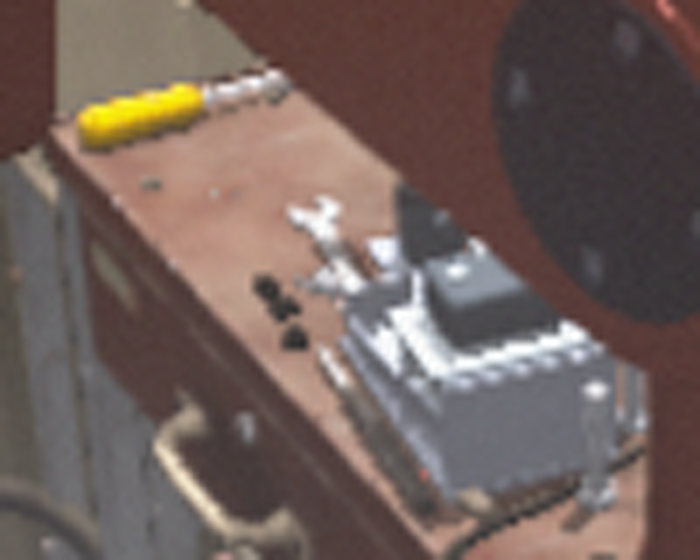

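```bash
python3 - <<'E'
from h import *
s=load('top0')
f=lambda x,y:(145+x/6.6-0.42,165+y/6.6-0.42)
pad=plane(s,f(115,103),.137);pin=plane(s,f(411,180),.074)
d=pin-pad; print(pad,pin,np.linalg.norm(d[:2]),np.degrees(np.arctan2(d[1],d[0])))
w=load('wrist0'); o,dd=ray(w,(256,192)); p=get_state()['position']
print(o-p,dd); x=np.array([np.cos(.32),np.sin(.32),0]);y=np.array([np.sin(.32),-np.cos(.32),0])
print((o-p)@x,(o-p)@y, dd@x,dd@y, w['camera_matrix'][0,0])
for g in [(0.46,0.15,0.32),pad]: 
  v=np.array(g)-p; print(v@x*1000,v@y*1000,-v[2]*1000)
E
```

```text
[0.51411769 0.28133488 0.137     ] [0.49990374 0.14290633 0.074     ] 0.1391563919029646 -95.86262914738263
[0.06857873 0.02271187 0.17385928] [-0.27627943 -0.09808994 -0.9560586 ]
0.07224175594953323 1.3659627666329907e-05 -0.2931100380116217 0.00620217398014775 303.1834855569857
483.9022547996909 -622.1506042909307 -121.40287780736858
576.5862498214959 -729.7947096286321 61.59712219263142
```

Quick estimates agree with the text: pad to pin measures 139 mm horizontally, and 141 mm was expected. I'll transit high to a view over the fixture.

carry_out(
  plan=[
    {"tx": 0, "ty": 0, "tz": -60, "roll": 0, "jaw": 0},
    {"tx": 0, "ty": 0, "tz": -60, "roll": 0, "jaw": 0},
    {"tx": 35, "ty": -45, "tz": 0, "roll": 0, "jaw": 0},
    {"tx": 35, "ty": -45, "tz": 0, "roll": 0, "jaw": 0},
    {"tx": 35, "ty": -45, "tz": 0, "roll": 0, "jaw": 0},
    {"tx": 35, "ty": -45, "tz": 0, "roll": 0, "jaw": 0},
    {"tx": 35, "ty": -45, "tz": 0, "roll": 0, "jaw": 0},
    {"tx": 35, "ty": -45, "tz": 0, "roll": 0, "jaw": 0},
  ],
)

```text
clock: 1.15
position: [0.3112, -0.2692, 0.3193]
eef_rot: [3.142, -0.0, 0.319]
force: [1.1, -1.1, 0.5]
opening: 0.0
```

carry_out(
  plan=[
    {"tx": 35, "ty": -45, "tz": 0, "roll": 0, "jaw": 0},
    {"tx": 35, "ty": -45, "tz": 0, "roll": 0, "jaw": 0},
    {"tx": 35, "ty": -45, "tz": 0, "roll": 0, "jaw": 0},
    {"tx": 35, "ty": -45, "tz": 0, "roll": 0, "jaw": 0},
    {"tx": 35, "ty": -45, "tz": 0, "roll": 0, "jaw": 0},
    {"tx": 35, "ty": -45, "tz": 0, "roll": 0, "jaw": 0},
    {"tx": 35, "ty": -45, "tz": 0, "roll": 0, "jaw": 0},
    {"tx": 30, "ty": -35, "tz": 0, "roll": 0, "jaw": 0},
  ],
)

```text
clock: 2.15
position: [0.4621, 0.1501, 0.3193]
eef_rot: [-3.142, -0.0, 0.321]
force: [0.8, -0.5, 0.7]
opening: 0.0001
```

```bash
python3 - <<'E'
from h import *
snap('wrist','w1.png'); s=get_state(); print(s['clock'],s['position'],s['eef_rot'],s['force'],s['opening'])
E
```

```text
2.2 [0.46303347 0.15399682 0.31867964] [-3.13815925e+00 -1.03094916e-03  3.23150758e-01] [-3.54301657  1.10313515 -0.71209113] 0.0002227318867894154
```

View pics/w1.png

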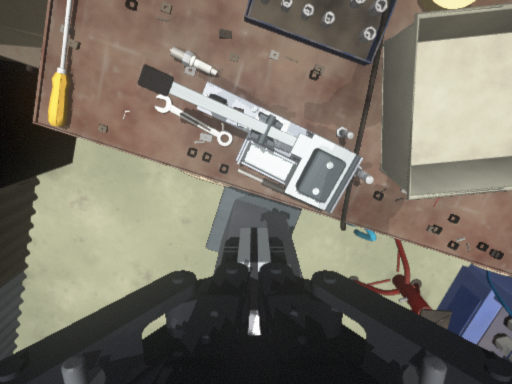

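The wrist view shows the black pad near (155,78), the cheeks near (265,127), and the flap and ballast near (325,175). I'll move above the pad and turn so the jaws lie across the lever.

carry_out(
  plan=[
    {"tx": 30, "ty": -35, "tz": 0, "roll": -10, "jaw": 0},
    {"tx": 30, "ty": -35, "tz": 0, "roll": 0, "jaw": 0},
    {"tx": 18, "ty": -42, "tz": 0, "roll": -10, "jaw": 0},
    {"tx": 0, "ty": 0, "tz": 0, "roll": -10, "jaw": 0},
    {"tx": 0, "ty": 0, "tz": 0, "roll": -10, "jaw": 0},
    {"tx": 0, "ty": 0, "tz": 0, "roll": -10, "jaw": 0},
    {"tx": 0, "ty": 0, "tz": 30, "roll": -10, "jaw": 0},
    {"tx": 0, "ty": 0, "tz": 20, "roll": -6, "jaw": 0},
  ],
)

```text
clock: 3.2
position: [0.4847, 0.2807, 0.268]
eef_rot: [-3.14, 0.001, 1.476]
force: [0.1, -0.9, 1.1]
opening: -0.0
```

```bash
python3 - <<'E'
from h import *
snap('wrist','w2.png');snap('scene','sc2.png');snap('top','t2.png'); s=get_state(); print(s['clock'],s['position'],s['eef_rot'],s['force'],s['q'])
E
```

```text
3.35 [0.48429461 0.28051788 0.26810459] [-3.13879148e+00  1.45704273e-03  1.46982469e+00] [-0.44159507 -0.53830824  0.66433593] [3.84090522e-01 2.98300606e-02 1.60753021e+00 1.71566696e-05
 1.50738979e+00 4.85063087e-01]
```

View pics/w2.png

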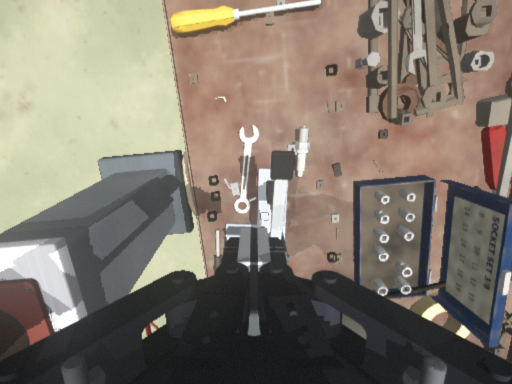

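View pics/sc2.png

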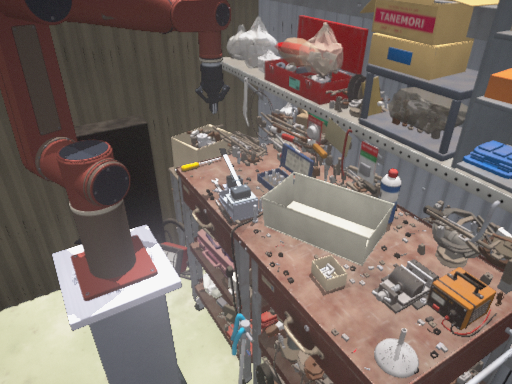

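View pics/t2.png

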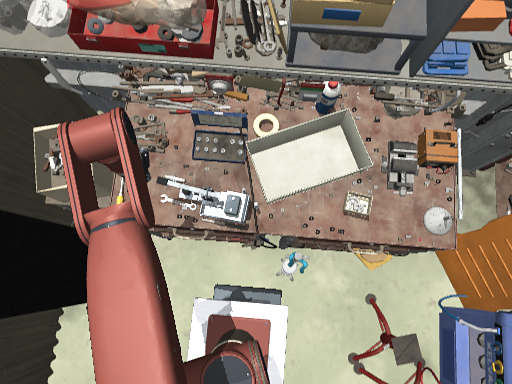

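The pad is now near (282,165) in the wrist view, (168,182) in the top view and (229,160) in the scene view. None of the views blocks it. I'll mask the pad in all of them and triangulate.

```bash
python3 - <<'E'
from h import *
out={}
for f,(u0,v0,u1,v1) in {'w1':(132,58,185,102),'w2':(262,142,302,186),'t2':(152,172,185,195),'top0':(152,172,185,195)}.items():
    s=load(f);im=s['pixels'][v0:v1,u0:u1].astype(int)
    m=(im.max(2)<60).astype(np.uint8)
    n,l,st,c=cv2.connectedComponentsWithStats(m); k=1+st[1:,4].argmax()
    cnt=np.argwhere(l==k)[:,::-1].astype(np.float32)
    r=cv2.minAreaRect(cnt); print(f,st[k],c[k]+[u0,v0],np.array(r[0])+[u0,v0],r[1:])
    out[f]=(s,np.array(r[0])+[u0,v0]); 
x,e=tri(*out.values());print('all',x,e)
for a,b in [('w1','w2'),('w1','t2'),('w2','t2')]: print(a,b,*tri(out[a],out[b]))
z=[]
for f,b in {'w1':(130,55,290,155),'w2':(222,120,322,270)}.items():
    im=load(f)['pixels'][b[1]:b[3],b[0]:b[2],::-1]; z.append(cv2.resize(im,None,fx=5,fy=5,interpolation=cv2.INTER_CUBIC)); cv2.imwrite(f'pics/{f}z.png',cv2.resize(im,None,fx=4 if f=='w2' else 5,fy=4 if f=='w2' else 5,interpolation=cv2.INTER_CUBIC))
E
```

```text
w1 [17  9  5  4  6] [151.33333333  68.33333333] [151.2307663   68.15384674] ((4.992301940917969, 1.1094003915786743), 33.690067291259766)Traceback (most recent call last):
  File "<stdin>", line 6, in <module>
ValueError: attempt to get argmax of an empty sequence
```

```bash
python3 - <<'E'
from h import *
out={}
for f,b in {'w1':(130,55,290,155),'w2':(222,120,322,270)}.items():
    im=load(f)['pixels'][b[1]:b[3],b[0]:b[2],::-1]; k=4 if f=='w2' else 5; cv2.imwrite(f'pics/{f}z.png',cv2.resize(im,None,fx=k,fy=k,interpolation=cv2.INTER_CUBIC))
for f,(u0,v0,u1,v1) in {'w1':(132,58,185,102),'w2':(262,142,302,186),'t2':(152,172,185,195),'top0':(152,172,185,195)}.items():
    s=load(f);im=s['pixels'][v0:v1,u0:u1].astype(int)
    m=((im.max(2)<85)&(im.max(2)-im.min(2)<22)).astype(np.uint8)
    n,l,st,c=cv2.connectedComponentsWithStats(m,connectivity=4); k=1+st[1:,4].argmax()
    cnt=np.argwhere(l==k)[:,::-1].astype(np.float32)
    r=cv2.minAreaRect(cnt); print(f,st[k],c[k]+[u0,v0],np.array(r[0])+[u0,v0],r[1:])
    out[f]=(s,np.array(r[0])+[u0,v0]); 
x,e=tri(*out.values());print('all',x,e)
for a,b in [('w1','w2'),('w1','t2'),('w2','t2')]: print(a,b,*tri(out[a],out[b]))
E
```

```text
w1 [  6   7  36  30 680] [155.08529412  79.89852941] [155.08620834  79.96552086] ((33.22053527832031, 21.402952194213867), 23.198591232299805)
w2 [  9   9  24  28 580] [282.34137931 164.51896552] [282.5 164.5] ((27.0, 23.0), 90.0)
t2 [ 5  5 12  8 68] [161.92647059 180.63235294] [162.05882263 180.76470566] ((10.6715669631958, 6.305926322937012), 14.03624439239502)
top0 [ 5  5 12  8 69] [161.85507246 180.5942029 ] [161.94117641 180.73529434] ((10.914102554321289, 6.305926322937012), 14.03624439239502)
all [0.5148837  0.28419246 0.12825879] [0.001668251969360829, 0.0011691240849492036, 0.0011407746270541965, 0.0008562563447875846]
w1 w2 [0.51552901 0.28466647 0.13237135] [0.00015692935040583696, 0.000156929350405654]
w1 t2 [0.51492606 0.28545267 0.12533037] [0.001305250312351313, 0.0013052503123512453]
w2 t2 [0.51530635 0.28363108 0.12638154] [0.0008616218020478857, 0.0008616218020478418]
```

View pics/w1z.png

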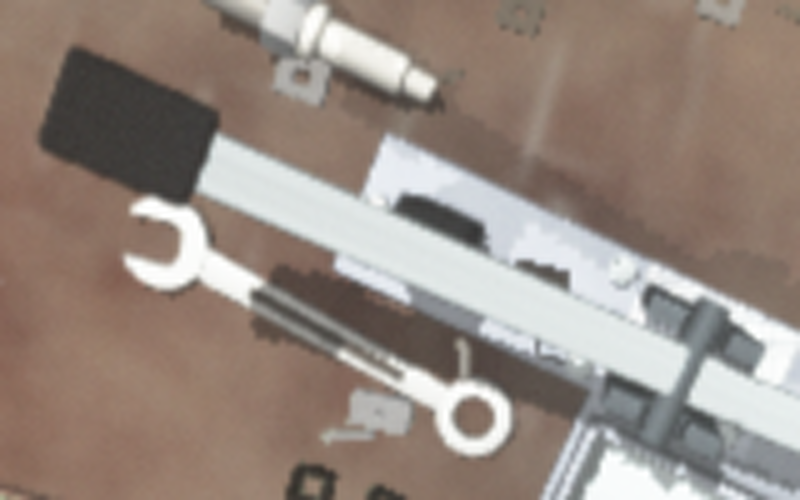

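View pics/w2z.png

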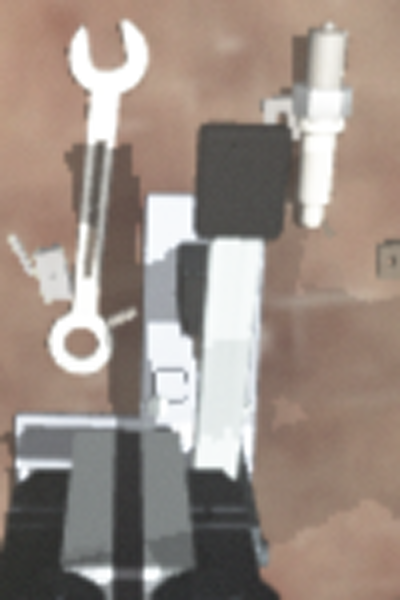

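```bash
python3 - <<'E'
from h import *
w=load('w1');s=get_state()
g=lambda x,y:(130+x/5-.4,55+y/5-.4)
pin=plane(w,g(686,370),.077); a=plane(w,g(712,305),.08);b=plane(w,g(660,435),.08)
f=lambda x,y:(145+x/6.6-0.42,165+y/6.6-0.42)
t=load('top0'); print('pin tri',tri((w,g(686,370)),(t,f(411,177))))
pad=np.array([.515,.2835,.137]); d=pad-pin; th=np.degrees(np.arctan2(d[1],d[0]))
print(pin,np.linalg.norm(d[:2]),'lever dir',th,'pin dir',a,b,np.degrees(np.arctan2(*(b-a)[1::-1]))+180, np.linalg.norm(a-b))
yaw=s['eef_rot'][2];print('yaw',np.degrees(yaw))
p=s['position'];v=pad-p;x=np.array([np.cos(yaw),np.sin(yaw),0]);y=np.array([np.sin(yaw),-np.cos(yaw),0]);print(v@x*1e3,v@y*1e3,-v[2]*1e3)
E
```

```text
pin tri (array([0.50056331, 0.14343082, 0.0758406 ]), [0.0008349050788904961, 0.0008349050788904365])
[0.50010894 0.14414886 0.077     ] 0.14014450878101403 lever dir 83.9005185939951 pin dir [0.51857031 0.14337732 0.08      ] [0.48164712 0.14536108 0.08      ] 356.92465046041286 0.0369764471122387
yaw 84.21475128612848
6.062038696040826 30.248399948358216 131.10459494711185
```

The pin triangulates to z = 76 mm (text 74), and pad to pin is 140 mm (text 141). The lever runs at 83.9° against a tool yaw of 84.2°. I'll go above the pad and stop 20 mm short.

carry_out(
  plan=[
    {"tx": 4, "ty": 15, "tz": 0, "roll": 0, "jaw": 0},
    {"tx": 4, "ty": 15, "tz": 10, "roll": 0, "jaw": 0},
    {"tx": 0, "ty": 0, "tz": 30, "roll": 0, "jaw": 0},
    {"tx": 0, "ty": 0, "tz": 30, "roll": 0, "jaw": 0},
    {"tx": 0, "ty": 0, "tz": 20, "roll": 0, "jaw": 0},
    {"tx": 0, "ty": 0, "tz": 10, "roll": 0, "jaw": 0},
    {"tx": 0, "ty": 0, "tz": 0, "roll": 0, "jaw": 0},
    {"tx": 0, "ty": 0, "tz": 0, "roll": 0, "jaw": 0},
  ],
)

```text
clock: 4.35
position: [0.5167, 0.2863, 0.1709]
eef_rot: [3.14, -0.001, 1.472]
force: [0.1, -0.9, -0.7]
opening: 0.0
```

```bash
python3 - <<'E'
from h import *
w=snap('wrist','w3.png');s=get_state(); print(s['clock'],s['position'],s['eef_rot'],s['force'])
c=snap('scene','sc3.png');snap('top','t3.png')
cv2.imwrite('pics/sc3z.png',cv2.resize(c['pixels'][120:240,170:290,::-1],None,fx=5,fy=5,interpolation=cv2.INTER_CUBIC))
E
```

```text
4.4 [0.51666685 0.28629295 0.17095724] [ 3.13956202e+00 -1.06077845e-03  1.47164316e+00] [-0.47216301 -0.05593414  1.46037429]
```

View pics/w3.png

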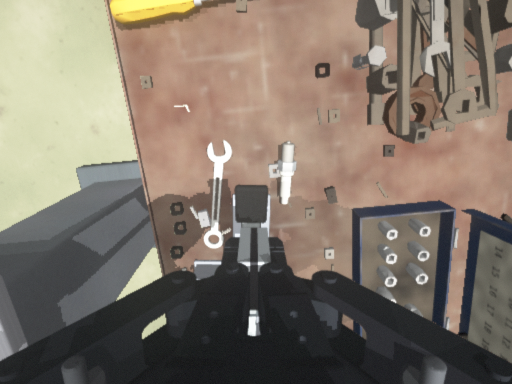

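View pics/sc3z.png

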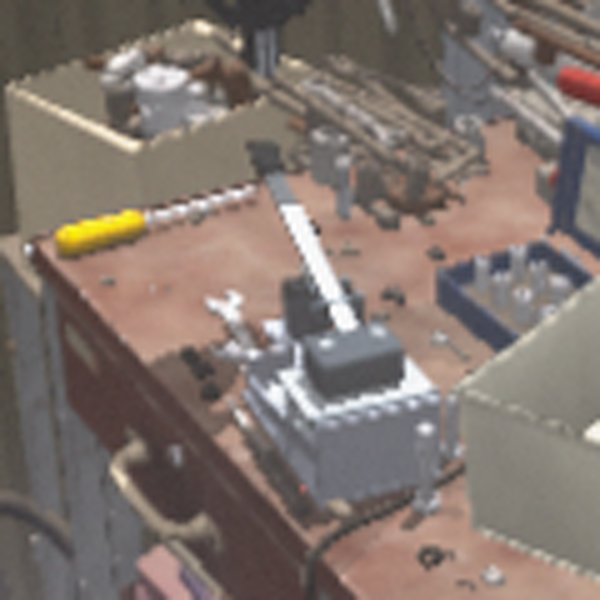

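The fingertips are centred over the lever: tips at (252,230), pad centre at (252,203). I'll press down smoothly.

carry_out(
  plan=[
    {"tx": 0, "ty": 0, "tz": 16, "roll": 0, "jaw": 0},
    {"tx": 0, "ty": 0, "tz": 10, "roll": 0, "jaw": 0},
    {"tx": 0, "ty": 0, "tz": 8, "roll": 0, "jaw": 0},
    {"tx": 1, "ty": 0, "tz": 10, "roll": 0, "jaw": 0},
    {"tx": 2, "ty": 0, "tz": 10, "roll": 0, "jaw": 0},
    {"tx": 2, "ty": 0, "tz": 10, "roll": 0, "jaw": 0},
    {"tx": 1, "ty": 0, "tz": 10, "roll": 0, "jaw": 0},
    {"tx": 1, "ty": 0, "tz": 10, "roll": 0, "jaw": 0},
  ],
)

```text
clock: 5.5
position: [0.5181, 0.2947, 0.0871]
eef_rot: [3.138, -0.003, 1.472]
force: [-0.2, 2.6, 7.2]
opening: 0.0
```

```bash
python3 - <<'E'
from h import *
c=snap('scene','sc4.png');s=get_state(); print(s['clock'],s['position'],s['force'])
cv2.imwrite('pics/sc4z.png',cv2.resize(c['pixels'][120:240,170:290,::-1],None,fx=5,fy=5,interpolation=cv2.INTER_CUBIC))
E
```

```text
5.55 [0.51741424 0.29430335 0.0854789 ] [0.13447354 1.3206547  5.0879267 ]
```

View pics/sc4z.png

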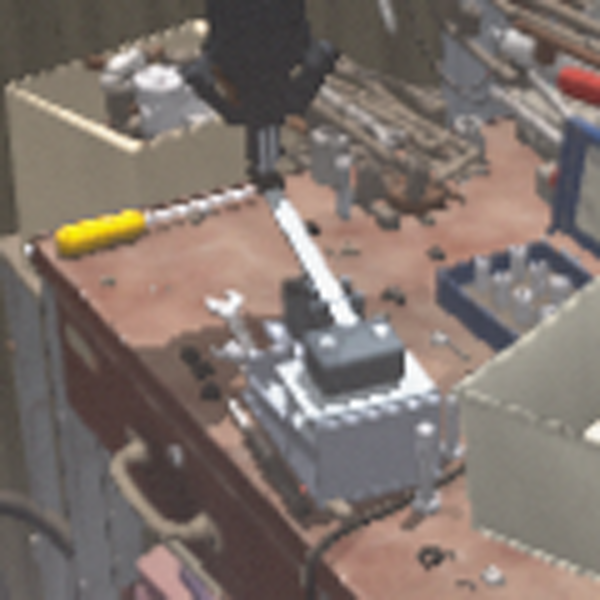

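The lever is going down, with 5–7 N on the fingers and the pad at about 85 mm. Next I'll go to about 60 mm, short of the stop at 49–51 mm.

carry_out(
  plan=[
    {"tx": 1, "ty": 0, "tz": 8, "roll": 0, "jaw": 0},
    {"tx": 0, "ty": 0, "tz": 7, "roll": 0, "jaw": 0},
    {"tx": 0, "ty": 0, "tz": 6, "roll": 0, "jaw": 0},
    {"tx": 0, "ty": 0, "tz": 4, "roll": 0, "jaw": 0},
    {"tx": 0, "ty": 0, "tz": 0, "roll": 0, "jaw": 0},
    {"tx": 0, "ty": 0, "tz": 0, "roll": 0, "jaw": 0},
    {"tx": 0, "ty": 0, "tz": 0, "roll": 0, "jaw": 0},
    {"tx": 0, "ty": 0, "tz": 0, "roll": 0, "jaw": 0},
  ],
)

```text
clock: 6.55
position: [0.5181, 0.2955, 0.062]
eef_rot: [3.138, -0.003, 1.472]
force: [0.3, 3.8, 5.4]
opening: 0.0002
```

```bash
python3 - <<'E'
from h import *
c=snap('scene','sc5.png');t=snap('top','t5.png');s=get_state(); print(s['clock'],s['position'],s['force'])
a=cv2.resize(c['pixels'][140:230,190:280,::-1],(400,400),interpolation=cv2.INTER_CUBIC)
b=cv2.resize(t['pixels'][165:235,185:255,::-1],(400,400),interpolation=cv2.INTER_CUBIC)
cv2.imwrite('pics/z5.png',np.hstack([a,b]))
E
```

```text
6.65 [0.51811367 0.29546043 0.06207775] [0.87497992 3.83016648 6.11631592]
```

View pics/z5.png

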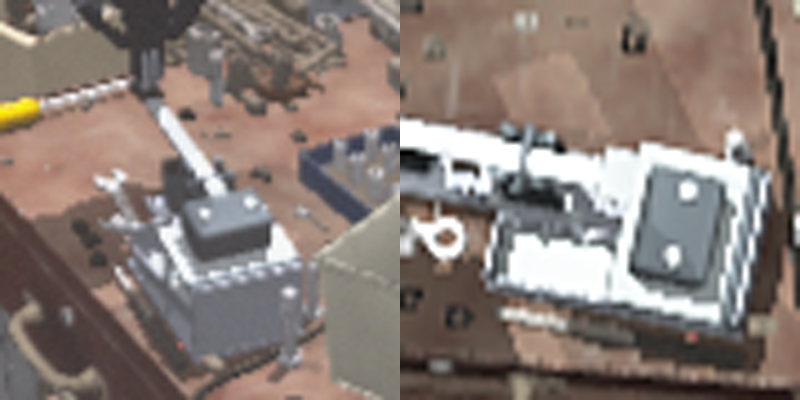

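The flap is clearly raised in the top view and the force is 6 N. I'll press 4 mm further for margin, hold, and look for the ball in the chute.

carry_out(
  plan=[
    {"tx": 0, "ty": 0, "tz": 2, "roll": 0, "jaw": 0},
    {"tx": 0, "ty": 0, "tz": 2, "roll": 0, "jaw": 0},
    {"tx": 0, "ty": 0, "tz": 0, "roll": 0, "jaw": 0},
    {"tx": 0, "ty": 0, "tz": 0, "roll": 0, "jaw": 0},
    {"tx": 0, "ty": 0, "tz": 0, "roll": 0, "jaw": 0},
    {"tx": 0, "ty": 0, "tz": 0, "roll": 0, "jaw": 0},
    {"tx": 0, "ty": 0, "tz": 0, "roll": 0, "jaw": 0},
    {"tx": 0, "ty": 0, "tz": 0, "roll": 0, "jaw": 0},
  ],
)

```text
clock: 7.65
position: [0.5182, 0.2956, 0.0582]
eef_rot: [3.138, -0.003, 1.472]
force: [0.3, 4.8, 6.0]
opening: 0.0002
```

```bash
python3 - <<'E'
from h import *
c=snap('scene','sc6.png');t=snap('top','t6.png');w=snap('wrist','w6.png');s=get_state(); print(s['clock'],s['position'],s['force'])
b=[cv2.resize(load(f)['pixels'][190:225,195:235,::-1],(400,350),interpolation=cv2.INTER_CUBIC) for f in ('t2','t6')]
cv2.imwrite('pics/z6.png',np.hstack([np.clip((x.astype(float)/255)**3*255,0,255).astype(np.uint8) for x in b]))
# expected ball pos
pin=np.array([.5005,.1437]);th=np.radians(-96.1);ex=np.array([np.cos(th),np.sin(th)]);ey=np.array([-ex[1],ex[0]])
for x in (-3,78): 
  P=np.r_[pin+ex*x/1e3-ey*.048,.022]; print(x,P,proj(t,P),proj(c,P),proj(w,P))
E
```

```text
7.8 [0.51825204 0.29565657 0.05817191] [0.26605789 3.47579345 5.32664501]
-3 [0.45309057 0.15178369 0.022     ] [[204.80654906 207.78481623]] [[225.65685024 194.80440449]] [[194.62830732 365.34113228]]
78 [0.44448318 0.07124232 0.022     ] [[227.65589351 212.13860647]] [[233.78593302 205.64185131]] [[198.62730627 433.80421068]]
```

View pics/z6.png

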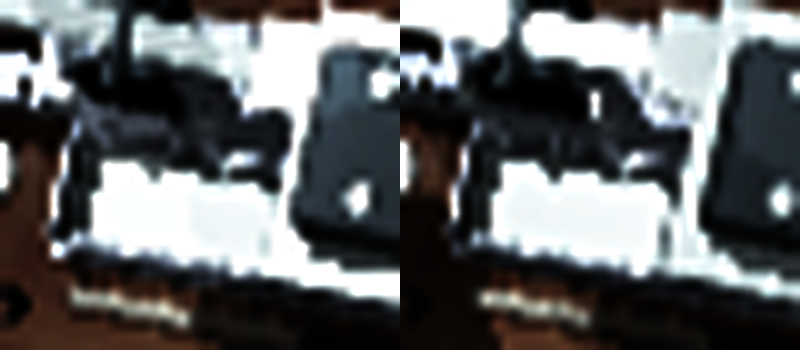

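View pics/w6.png

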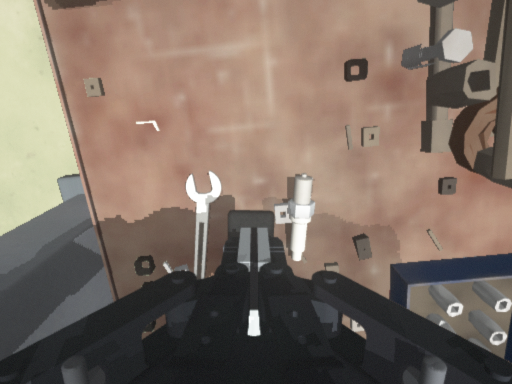

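```bash
python3 - <<'E'
from h import *
for f in ('t2','t5','t6'):
    im=load(f)['pixels'].astype(int).sum(2)//3; print(f); print(im[203:215,199:230])
E
```

```text
t2
[[ 70  68  99 212 129 160 167 133 149 146 137 140 129 140 116 121 129 125
  113 113 114 114 115 112 105 255 224 136 154 154 153]
 [ 68  62 192 124 101 111 164 134 118 115 101  95  94 152 116 109 146 139
   94 106 107 109 112 112  97 255 162 146 153 153 151]
 [104  93 253  74 132 118 145 146 138 140 140 121 124 121  94  82 133 160
  152 239 231 207 140 106 184 255 153 153 153 152 148]
 [125 115 255  76 119 124 255 255 255 255 181 160 163 108  99  96 107 133
  228 234 220 186 129 141 246 255 127 151 152 152 148]
 [122 148 231  67 106 119 255 255 255 255 254 174 255 254 242 245 128 107
  192 114 103  89  96 135 252 254 135 150 152 149 145]
 [122 229 160 102 116 115 255 255 255 255 255 251 255 255 255 255 238 237
  236 237 240 244 120  84 255 231 143 149 149 146 134]
 [121 255  94 129 122 252 255 255 254 254 255 255 255 255 254 253 254 254
  254 255 255 255 240 205 255 169 148 150 148 142 204]
 [122 255  79 115 116 255 255 254 254 254 254 254 254 254 255 252 252 252
  252 252 253 254 255 240 255 152 156 151 148 142 190]
 [118 255  79 104 115 255 255 254 254 254 254 254 254 254 255 251
[... 2855 characters left out ...]
  255 255 255 255 246 127 253 254 143 106 127 126 125]
 [ 98 255  79 112 120 255 254 252 252 252 252 252 252 252 252 252 253 253
  253 253 253 255 255 182 251 254  96 117 130 127 124]
 [ 65 255  78 109 119 255 253 251 251 251 251 251 252 252 252 252 252 252
  253 253 253 254 246 239 249 254  70 108 117 117 121]
 [121 149  60 117 118 255 254 252 252 252 251 251 252 252 252 252 252 252
  252 253 253 255 215 253 248 253  83  62  70  79  94]
 [119  97  74 208 187 254 255 247 254 253 253 253 252 252 252 252 252 252
  252 252 253 255 175 252 247 250 223 111  86  72  61]
 [ 66 142 124 191 170 202 235 217 255 255 251 255 250 254 254 253 253 253
  253 253 254 253 186 247 247 247 254 146 130 122 115]]
```

```bash
python3 - <<'E'
from h import *
b=[cv2.resize(load(f)['pixels'][180:215,210:250,::-1],(400,350),interpolation=cv2.INTER_CUBIC) for f in ('sc3','sc6')]
cv2.imwrite('pics/z7.png',np.hstack(b))
w=load('w1');cv2.imwrite('pics/z8.png',cv2.resize(w['pixels'][120:215,225:365,::-1],None,fx=5,fy=5,interpolation=cv2.INTER_CUBIC))
pin=np.array([.5005,.1437]);th=np.radians(-96.1);ex=np.array([np.cos(th),np.sin(th)]);ey=np.array([-ex[1],ex[0]])
for x in (-3,78): 
  P=np.r_[pin+ex*x/1e3-ey*.048,.022];print(proj(w,P))
E
```

```text
[[250.89323182 152.69377308]]
[[297.08988256 173.58152377]]
```

View pics/z7.png

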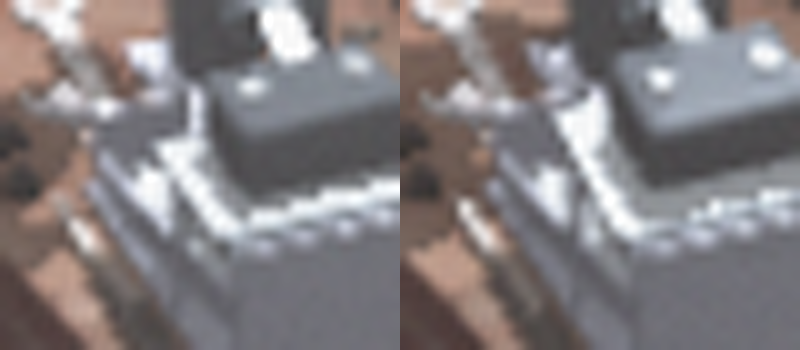

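View pics/z8.png

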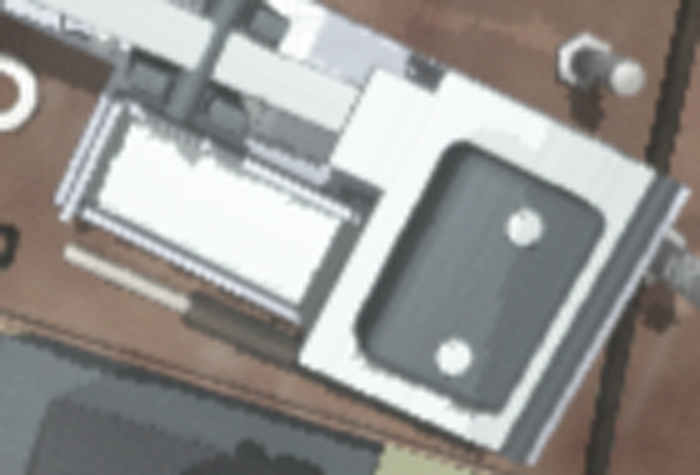

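No ball is visible in the chute yet. I'll check the flap angle by triangulating the two bright ballast screws before and now.

```bash
python3 - <<'E'
from h import *
def blobs(f,box,n=2):
    s=load(f);u0,v0,u1,v1=box;g=s['pixels'][v0:v1,u0:u1].astype(float).mean(2)
    g4=cv2.resize(g,None,fx=8,fy=8,interpolation=cv2.INTER_CUBIC)
    m=(g4>165).astype(np.uint8);k,l,st,c=cv2.connectedComponentsWithStats(m)
    return s,[(tuple(np.round((c[i]+.5)/8-.5+[u0,v0],2)),st[i,4]/64) for i in range(1,k) if 1<st[i,4]/64<12]
for f,b in {'sc3':(229,180,250,194),'sc6':(229,180,250,194),'t3':(226,194,242,216),'t6':(226,194,242,216)}.items():
    print(f,blobs(f,b)[1])
E
```

```text
sc3 [((np.float64(245.17), np.float64(185.78)), np.float64(6.1875)), ((np.float64(234.79), np.float64(188.2)), np.float64(5.4375)), ((np.float64(229.13), np.float64(190.9)), np.float64(6.65625))]
sc6 [((np.float64(235.97), np.float64(187.35)), np.float64(8.21875)), ((np.float64(229.37), np.float64(191.09)), np.float64(8.84375))]
t3 [((np.float64(230.24), np.float64(209.37)), np.float64(10.78125))]
t6 [((np.float64(235.07), np.float64(197.8)), np.float64(10.9375)), ((np.float64(232.73), np.float64(209.49)), np.float64(9.078125)), ((np.float64(226.56), np.float64(214.91)), np.float64(2.609375))]
```

```bash
python3 - <<'E'
from h import *
a,_e=tri((load('t3'),(230.24,209.37)),(load('sc3'),(234.79,188.2)));b,_f=tri((load('t6'),(232.73,209.49)),(load('sc6'),(235.97,187.35)))
print(a,_e,b,_f)
th=np.radians(-96.1);ex=np.array([np.cos(th),np.sin(th)]);pin=np.array([.5005,.1437])
print((a[:2]-pin)@ex,(b[:2]-pin)@ex, b[2]-a[2], get_state()['position'])
E
```

```text
[0.44302136 0.05601125 0.10330899] [0.00023512493144258722, 0.00023512493144259004] [0.44253692 0.04704552 0.1113909 ] [0.000708783556468935, 0.0007087835564689843]
0.09330016204505649 0.10226661061886974 0.008081912724931625 [0.51825204 0.29565657 0.05817191]
```

Two-view measurement puts the flap at about 0.2 rad, so it isn't open far enough for the ball. I'll press further in 1 mm steps and watch the force.

carry_out(
  plan=[
    {"tx": 0, "ty": 0, "tz": 1, "roll": 0, "jaw": 0},
    {"tx": 0, "ty": 0, "tz": 1, "roll": 0, "jaw": 0},
    {"tx": 0, "ty": 0, "tz": 1, "roll": 0, "jaw": 0},
    {"tx": 0, "ty": 0, "tz": 0, "roll": 0, "jaw": 0},
    {"tx": 0, "ty": 0, "tz": 0, "roll": 0, "jaw": 0},
    {"tx": 0, "ty": 0, "tz": 0, "roll": 0, "jaw": 0},
    {"tx": 0, "ty": 0, "tz": 0, "roll": 0, "jaw": 0},
    {"tx": 0, "ty": 0, "tz": 0, "roll": 0, "jaw": 0},
  ],
)

```text
clock: 8.8
position: [0.5183, 0.2958, 0.0552]
eef_rot: [3.138, -0.004, 1.472]
force: [0.7, 4.8, 5.5]
opening: 0.0001
```

```bash
cat >> h.py <<'E'
def check(k):
    c=snap('scene',f'sc{k}.png');t=snap('top',f't{k}.png');s=get_state(); print(s['clock'],s['position'],s['force'])
    a=cv2.resize(c['pixels'][175:215,205:245,::-1],(400,400),interpolation=cv2.INTER_CUBIC)
    b=cv2.resize(t['pixels'][190:225,198:243,::-1],(400,311),interpolation=cv2.INTER_CUBIC)
    b=np.vstack([b,np.zeros((89,400,3),np.uint8)]);cv2.imwrite(f'pics/z{k}.png',np.hstack([a,b]))
    print(t['pixels'].astype(int).sum(2)[203:215,199:230]//3-load('t6')['pixels'].astype(int).sum(2)[203:215,199:230]//3)
E
python3 -c "from h import *;check('c9')"
```

```text
8.9 [0.5183226  0.29573889 0.05526303] [0.69786858 4.95765597 6.08680325]
[[ -1   1  -1  -1   0   0   0   2   0  -1  -1   2   1   1   0   0   0   0
   -1  -1   0   1   0   1   0   0  -1  -2  -8  20  -1]
 [  0   0   0   0   0  -1   0  -1   0   0   1   1  -1   0   0  -1   0   1
    1   0   0   0   0   2 -32   0  -1  -1 -10   7  -1]
 [  0   0   0   0   0   1   0   0  -2  -1  -1   0   0   1   0  -2   0   1
    0   1  -1   1   0   2 -20   0   0  -2  -6  -2  -1]
 [  0   0   0   0   0   1   0   1   1   0   1   0   0   1   1   1   0   0
    1   0   1  -1  -1  10   1   0   0  -2   0  -1  -2]
 [-11   0   1   0   1   0   0   0   0   0   0   1  -1   0   0   0   0  -2
    1  -1  -1   0  -1  11   0  -1  -2  -9   1  -2  -1]
 [ -9   0   1   1  -1   0   0   0   0   0   0   0   0   0   0   0   0   0
    1   1   0   0   2   4   0   0  -1 -15  -2  -1  -1]
 [ -1   0   1   0   1  -1   0   0   0   0   0   0   0   0   0   0   0   0
    0   0   0   0 -19  -2  -1  -1   1  -7  -4  -2  -2]
 [  1   0   0   1   0   0   0   0  -1   0   0   0   0   0   0   0   0   0
    0   0   1   0 -14  -7  -1   0   0  -4  -3  -2  -1]
 [  1   0   0   1   0   0   0   0   0   0   0   0   0   0   0   0   0   0
    0   0   1  -2 -51  -3  -1   0  -2  -5  -3  -2  -2]
 [  1   1  -1   1   1   0   0   0   0   0   0   0   0  -1   0   0   0   0
    0   0   1  -1 -83   1   0   0  42   2  -3  -5  -5]
 [ -1   0   0   0   0   0   0   0   0   0   0   0   0   0   0   0   0   0
    0   0   1   0 -67   2  -1  -2   8  -2  -2  -6  -5]
 [ -1   0  -1   0   0   0   0   0   0   0   1   0   0   0   0   0   0   0
    0   0   0   1 -41   1  -1  -2  -3  82   3  -2  -1]]
```

View pics/zc9.png

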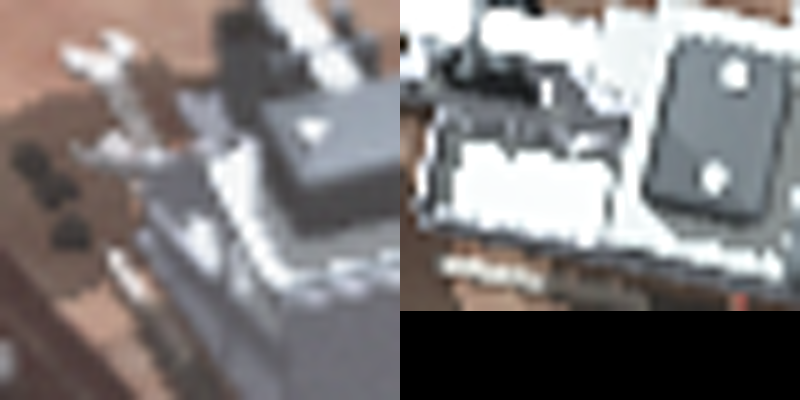

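Still 6 N and not at the stop. Pressing further.

carry_out(
  plan=[
    {"tx": 0, "ty": 0, "tz": 1, "roll": 0, "jaw": 0},
    {"tx": 0, "ty": 0, "tz": 0.5, "roll": 0, "jaw": 0},
    {"tx": 0, "ty": 0, "tz": 0.5, "roll": 0, "jaw": 0},
    {"tx": 0, "ty": 0, "tz": 0.5, "roll": 0, "jaw": 0},
    {"tx": 0, "ty": 0, "tz": 0.5, "roll": 0, "jaw": 0},
    {"tx": 0, "ty": 0, "tz": 0, "roll": 0, "jaw": 0},
    {"tx": 0, "ty": 0, "tz": 0, "roll": 0, "jaw": 0},
    {"tx": 0, "ty": 0, "tz": 0, "roll": 0, "jaw": 0},
  ],
)

```text
clock: 9.9
position: [0.5183, 0.2959, 0.0523]
eef_rot: [3.138, -0.004, 1.472]
force: [0.3, 4.2, 5.5]
opening: 0.0
```

```bash
python3 -c "from h import *;check('c10')" | head -1
```

```text
10.0 [0.51835374 0.29588651 0.05230172] [0.17488076 4.5144321  4.67710577]
```

View pics/zc10.png

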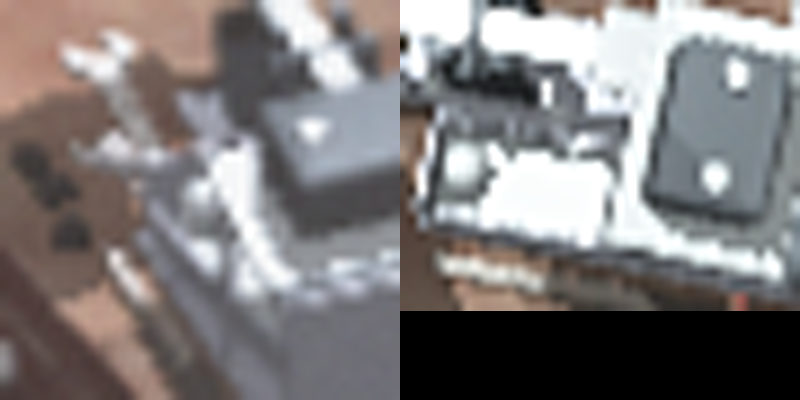

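The ball is out. It shows at the chute's front end in both the scene view (left, about (200,200)) and the top view (right, about (463,165)). I'll hold briefly, then let the lever up gently.

carry_out(
  plan=[
    {"tx": 0, "ty": 0, "tz": 0, "roll": 0, "jaw": 0},
    {"tx": 0, "ty": 0, "tz": 0, "roll": 0, "jaw": 0},
    {"tx": 0, "ty": 0, "tz": -5, "roll": 0, "jaw": 0},
    {"tx": 0, "ty": 0, "tz": -8, "roll": 0, "jaw": 0},
    {"tx": 0, "ty": 0, "tz": -8, "roll": 0, "jaw": 0},
    {"tx": 0, "ty": 0, "tz": -8, "roll": 0, "jaw": 0},
    {"tx": 0, "ty": 0, "tz": -8, "roll": 0, "jaw": 0},
    {"tx": -1, "ty": 0, "tz": -8, "roll": 0, "jaw": 0},
  ],
)

```text
clock: 11.0
position: [0.5165, 0.2925, 0.096]
eef_rot: [-3.141, 0.001, 1.472]
force: [0.1, -3.1, 1.8]
opening: -0.0003
```

carry_out(
  plan=[
    {"tx": -1, "ty": 0, "tz": -8, "roll": 0, "jaw": 0},
    {"tx": -1, "ty": 0, "tz": -8, "roll": 0, "jaw": 0},
    {"tx": -1, "ty": 0, "tz": -8, "roll": 0, "jaw": 0},
    {"tx": -1, "ty": 0, "tz": -8, "roll": 0, "jaw": 0},
    {"tx": -1, "ty": 0, "tz": -8, "roll": 0, "jaw": 0},
    {"tx": 0, "ty": 0, "tz": -10, "roll": 0, "jaw": 0},
    {"tx": 0, "ty": 0, "tz": -30, "roll": 0, "jaw": 0},
    {"tx": 0, "ty": 0, "tz": -50, "roll": 0, "jaw": 0},
  ],
)

```text
clock: 12.0
position: [0.5146, 0.2874, 0.2246]
eef_rot: [-3.138, 0.002, 1.472]
force: [0.8, -0.3, 0.3]
opening: 0.0002
```

carry_out(
  plan=[
    {"tx": 0, "ty": 0, "tz": -30, "roll": 0, "jaw": 0},
    {"tx": 0, "ty": 0, "tz": 0, "roll": 0, "jaw": 0},
    {"tx": 0, "ty": 0, "tz": 0, "roll": 0, "jaw": 0},
    {"tx": 0, "ty": 0, "tz": 0, "roll": 0, "jaw": 0},
    {"tx": 0, "ty": 0, "tz": 0, "roll": 0, "jaw": 0},
    {"tx": 0, "ty": 0, "tz": 0, "roll": 0, "jaw": 0},
    {"tx": 0, "ty": 0, "tz": 0, "roll": 0, "jaw": 0},
    {"tx": 0, "ty": 0, "tz": 0, "roll": 0, "jaw": 0},
  ],
)

```text
clock: 13.0
position: [0.516, 0.2879, 0.2555]
eef_rot: [-3.142, 0.0, 1.472]
force: [-0.7, 0.6, -0.2]
opening: -0.0002
```

```bash
python3 - <<'E'
from h import *
check('c11'); a=load('t3')['pixels'].astype(int);b=load('tc11')['pixels'].astype(int)
d=abs(a-b).max(2)[165:235,145:265]>60; y,x=np.nonzero(d); print('changed px (top) vs before press',len(x)); print(sorted(set(zip((x+145).tolist(),(y+165).tolist())))[:80])
a=load('sc3')['pixels'].astype(int);b=load('scc11')['pixels'].astype(int)
d=abs(a-b).max(2)[150:225,170:270]>60; y,x=np.nonzero(d); print('scene',sorted(zip((x+170).tolist(),(y+150).tolist()))[:80])
E
```

```text
13.1 [0.51605505 0.28795464 0.25558754] [ 0.25740163 -0.10628624  0.34677576]
[[ -22   18   20   19    1   26   17   19   32   29   24   -1   17   58
    -1   -3   -4   -3   -5   -3    0    4    4    4   16    0  -29  -89
    67   36    9]
 [ -45  -24   16    8    4    3   14   32   23   20   13  -43   -9   14
    -3   -3   -4   -3   -2   -2   -3   -3   -2   -2  -16    0  -91  -34
    51   30    6]
 [  -5   -9    9   -1    4  -10   26   17   37   36   35    2   18    9
    -2   -5   -3   -4   -4   -4   22   27   -3   -4   30    2 -101   37
    41   26   13]
 [  16   16    4   -4   57  105  -11  -50  -57    2   45   41   42   41
    -1   -2   -3   -3   -3   -4   23   26   -4   15   41    4 -129   53
    36   25   23]
 [   4   18   15   -4  140  132    0  -19  -76    0   12   48   12   11
    -3   -5   -4   -4   -3   -3   -4   -4   -5    5    0    2 -110   68
    35   22   20]
 [  -5   24   14  -29  135  136    0  -14  -93  -28    0   16    0    0
     0    0   -3   -4   -3   -3   -3   -4   -4  -22    0  -22  -52   55
    28   19    9]
 [  -6    4    6  -55  127   19   -5  -28 -119 -14
[... 2151 characters left out ...]
04), (213, 205), (213, 206), (214, 203), (214, 204), (214, 205), (215, 204), (216, 200), (216, 201), (218, 188), (219, 188), (219, 189), (220, 189), (223, 155), (223, 156), (223, 194), (224, 154), (224, 155), (224, 156), (224, 157), (224, 158), (224, 187), (224, 193), (224, 194), (224, 195), (224, 197), (224, 198), (225, 154), (225, 155), (225, 156), (225, 157), (225, 158), (225, 159), (225, 160), (225, 192), (225, 193), (225, 194), (225, 197), (225, 198), (226, 155), (226, 156), (226, 157), (226, 158), (226, 159), (226, 160), (226, 193), (226, 197), (226, 198), (227, 155), (227, 156), (227, 157), (227, 158), (227, 159), (227, 160), (228, 157), (228, 158), (228, 159), (228, 160), (229, 160)]
```

View pics/zc11.png

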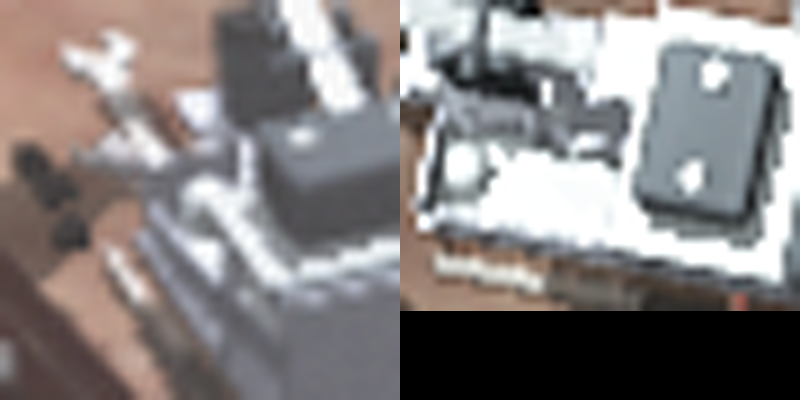

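The ball is at the front end and the flap is down. Next I'll check numerically that the pad and ballast screws are back where they were, and where the ball is.

```bash
python3 - <<'E'
from h import *
def pad(f,b=(152,172,185,195)):
    u0,v0,u1,v1=b;im=load(f)['pixels'][v0:v1,u0:u1].astype(int);m=((im.max(2)<85)&(im.max(2)-im.min(2)<22)).astype(np.uint8)
    n,l,st,c=cv2.connectedComponentsWithStats(m,connectivity=4);k=1+st[1:,4].argmax();return c[k]+[u0,v0],st[k,4]
def screw(f,b):
    u0,v0,u1,v1=b;g=cv2.resize(load(f)['pixels'][v0:v1,u0:u1].astype(float).mean(2),None,fx=8,fy=8,interpolation=cv2.INTER_CUBIC)
    k,l,st,c=cv2.connectedComponentsWithStats((g>165).astype(np.uint8));return [(np.round((c[i]+.5)/8-.5+[u0,v0],2),st[i,4]/64) for i in range(1,k) if 1<st[i,4]/64<14]
for f in('t2','t3','tc11'): print(f,pad(f),screw(f,(228,194,240,214)))
for f in('sc2','sc3','scc11'): print(f,screw(f,(230,181,250,193)))
t,c=load('tc11'),load('scc11')
x,e=tri((t,(198+63/400*45-.5+0,190+163/311*35-.5)),(c,(205+200/10-.5,175+195/10-.5)))
th=np.radians(-96.1);ex=np.array([np.cos(th),np.sin(th)]);ey=np.array([-ex[1],ex[0]]);r=x[:2]-[.5005,.1437]
print('ball fixture',r@ex,r@ey,x[2],e)
w=snap('wrist','w11.png')
E
```

```text
t2 (array([161.92647059, 180.63235294]), np.int32(68)) [(array([230.25, 209.37]), np.float64(10.453125)), (array([238.86, 212.93]), np.float64(1.53125))]
t3 (array([160.68888889, 179.44444444]), np.int32(90)) [(array([230.24, 209.37]), np.float64(10.78125)), (array([238.86, 212.92]), np.float64(1.546875))]
tc11 (array([161.62857143, 180.61428571]), np.int32(70)) [(array([230.24, 209.37]), np.float64(10.4375)), (array([238.88, 212.94]), np.float64(1.484375))]
sc2 [(array([245.05, 185.61]), np.float64(7.8125)), (array([234.77, 188.2 ]), np.float64(5.484375))]
sc3 [(array([245.17, 185.78]), np.float64(6.1875)), (array([234.79, 188.2 ]), np.float64(5.4375))]
scc11 [(array([245.18, 185.8 ]), np.float64(6.15625)), (array([234.79, 188.19]), np.float64(5.34375))]
ball fixture -0.0034338820872215252 -0.05049286040716647 0.026234315448285774 [0.0016556318555840206, 0.001655631855584148]
```

View pics/w11.png

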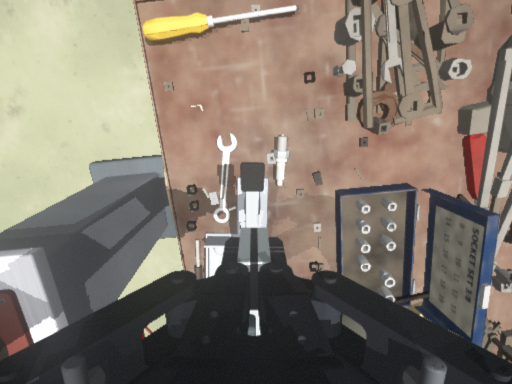

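View pics/tc11.png

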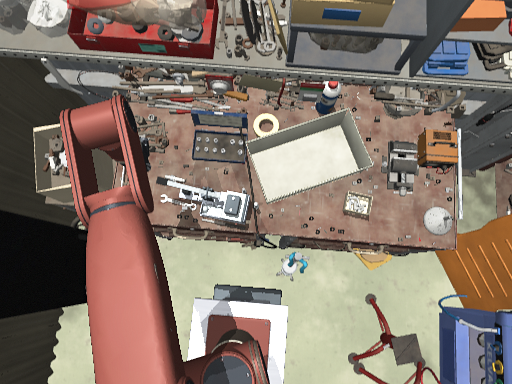

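```bash
python3 -c "
from rig import *
print(finish_job())"
```

```text
the job is handed in; nothing more can be done
None
```

I pressed the lever's pad with the shut fingertips until the ball rolled out from under the flap. Then I eased the lever up so the flap shut behind the ball, backed clear and handed the job in at about 13 s. No verdict was reported.

- **Pressing:** Readings during the press and hold were about 5–7 N upward and up to 5 N sideways. The force never rose sharply, so the lever was not hard against its stop.
- **Ball:** It lies at about x = −3 mm, y = −50 mm in the fixture frame, centre height 26 mm. That is from one two-view measurement with rays missing by 1.7 mm. I did not measure its speed, but it was at the front end in pictures 3 s apart.
- **Flap:** The ballast screws are back to within 0.02 px of their position before the press, so it is shut.
- **Lever:** The pad is back within about 0.3 px (about 1 mm) of its rest position in the top view. I did not measure the pin in its notches again.
- **Surroundings:** The things round about look unmoved in the last top and wrist views, but I did not measure each one.

**Disagreements:**
- At my first hold, with the fingertips 58 mm up, I expected a flap angle of about 0.34 rad. The cameras showed only about 0.2 rad and the ball had not moved. It came out only when I pressed on to 52 mm.
- One pad reading, from a top view taken with the gripper just above the pad, was off by about 1 px. The gripper's dark body probably disturbed the mask, so I compared with the earlier clear view instead.

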